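Load ring weights onto a spring scale until the needle is in the green

TASK

Bring the dial scale up to its target load: thread the brass ring weights over the post on the scale's pan, one at a time, each let go lying flat before the next is fetched, and stop when the needle rests inside the green band; leave the spare rings lying flat on the worktop, away from the scale. The post stands off the middle of the pan, so feel for it gently: the pan must never be loaded with more than 15 newtons. Do not shift the green band, and leave the vials, jar and beaker where they stand.

Things in the scene. Friction and masses are not known exactly. Their poses are not given: they have to be found in the camera images.
- scale: grey dial spring scale, fixed to the worktop: housing 115 mm deep (x), 130 mm wide (y), 62 mm tall, with a sloping dial, 94 mm diameter, in front (toward its -x, reaching 126 mm from the origin, top 86 mm high). Origin: at worktop height, on the vertical centre line of the pan; x points from dial to back, z up
- pan: flat round steel pan above the scale's housing, 90 mm diameter, 5 mm thick; origin at the centre of its upper face, 90 mm over the worktop when empty. Sprung: it sinks straight down 2.5 mm per newton (3.7 mm per ring), to a hard stop 22 mm down
- swivel (a point): centre of the pan's upper face, NOT the post. The steel post (14 mm diameter, 50 mm tall over the pan, flat tip 11 mm across, 3 mm bevel) stands 9 mm off this point, in a direction that differs each run and is not measured: find it by feel or sight. It sits on a stiff swivel that stays put under side pushes below 6 N. A ring drops over it only within about 2 mm of its axis
- needle (a joint): angle of the red needle on the dial, rad: 0 with the pan empty, grows clockwise as seen from the front, by 0.5 rad per ring weight (136 rad per metre of pan travel)
- band (a joint): angle of the middle of the green band on the dial, rad, same zero and direction as the needle; the band reaches 0.3 rad to either side of it, so the needle is in the green when the two readings differ by less than 0.3. The target: two or three rings bring the needle there, depending on the run
- needle_tip (a point): tip of the red needle, 34 mm from the dial's centre
- band_mid (a point): middle of the green band, 34 mm from the dial's centre; x points outward from the dial's centre, y along the dial anticlockwise, z out of the dial face
- ring0_mid (a point): plain brass ring weight lying flat: 46 mm outside diameter, 19 mm hole, 14 mm thick, 0.15 kg (all four alike within 4 percent); this point is the centre of its hole, half-way up; z is its axis
- ring1_mid (a point): plain brass ring weight lying flat: 46 mm outside diameter, 19 mm hole, 14 mm thick, 0.15 kg (all four alike within 4 percent); this point is the centre of its hole, half-way up; z is its axis
- ring2_mid (a point): plain brass ring weight lying flat: 46 mm outside diameter, 19 mm hole, 14 mm thick, 0.15 kg (all four alike within 4 percent); this point is the centre of its hole, half-way up; z is its axis
- ring3_mid (a point): plain brass ring weight lying flat: 46 mm outside diameter, 19 mm hole, 14 mm thick, 0.15 kg (all four alike within 4 percent); this point is the centre of its hole, half-way up; z is its axis
- ring0: the same brass ring as ring0_mid; origin at the centre of its underside
- ring1: the same brass ring as ring1_mid; origin at the centre of its underside
- ring2: the same brass ring as ring2_mid; origin at the centre of its underside
- ring3: the same brass ring as ring3_mid; origin at the centre of its underside
- vial: bystander: brown glass vial with red band and blue cap, 24 mm diameter, 73 mm tall, origin under its centre
- jar: bystander: white jar with red cap, 44 mm diameter, 94 mm tall, origin under its centre
- vial_yellow: bystander: brown glass vial with yellow band and blue cap, 24 mm diameter, 73 mm tall, origin under its centre
- beaker: bystander: small clear beaker, 59 mm diameter, 64 mm tall, origin under its centre
There are look-alikes about, which are no part of the job. What is shaped like the ring1 but red is not meant. What is shaped like the ring0 but red is not meant.

How it is judged:
On the way, in this order (a step that is already met when the one before it is completed fails the run):
1. a first ring alone lies threaded on the post, let go, and the needle shows one ring (((horizontal distance between ring0_mid and scale below 0.015 m and angle between ring0's own z axis and vertical below 0.12 rad and z of ring0_mid in the frame of scale below 0.118 m) or (horizontal distance between ring1_mid and scale below 0.015 m and angle between ring1's own z axis and vertical below 0.12 rad and z of ring1_mid in the frame of scale below 0.118 m) or (horizontal distance between ring2_mid and scale below 0.015 m and angle between ring2's own z axis and vertical below 0.12 rad and z of ring2_mid in the frame of scale below 0.118 m) or (horizontal distance between ring3_mid and scale below 0.015 m and angle between ring3's own z axis and vertical below 0.12 rad and z of ring3_mid in the frame of scale below 0.118 m)) and value of joint needle between 0.4 and 0.6 rad and contact force between the fingers and ring0 below 0.2 N and contact force between the fingers and ring1 below 0.2 N and contact force between the fingers and ring2 below 0.2 N and contact force between the fingers and ring3 below 0.2 N and contact force between the fingers and pan below 0.2 N), for 0.2 s.
2. a second ring lies threaded on top of it, let go, and the needle shows two rings ((((horizontal distance between ring1_mid and scale below 0.015 m and angle between ring1's own z axis and vertical below 0.12 rad and z of ring1_mid in the frame of scale below 0.118 m) and (horizontal distance between ring0_mid and scale below 0.015 m and angle between ring0's own z axis and vertical below 0.12 rad and z of ring0_mid in the frame of scale below 0.118 m)) or ((horizontal distance between ring2_mid and scale below 0.015 m and angle between ring2's own z axis and vertical below 0.12 rad and z of ring2_mid in the frame of scale below 0.118 m) and (horizontal distance between ring0_mid and scale below 0.015 m and angle between ring0's own z axis and vertical below 0.12 rad and z of ring0_mid in the frame of scale below 0.118 m)) or ((horizontal distance between ring2_mid and scale below 0.015 m and angle between ring2's own z axis and vertical below 0.12 rad and z of ring2_mid in the frame of scale below 0.118 m) and (horizontal distance between ring1_mid and scale below 0.015 m and angle between ring1's own z axis and vertical below 0.12 rad and z of ring1_mid in the frame of scale below 0.118 m)) or ((horizontal distance between ring3_mid and scale below 0.015 m and angle between ring3's own z axis and vertical below 0.12 rad and z of ring3_mid in the frame of scale below 0.118 m) and (horizontal distance between ring0_mid and scale below 0.015 m and angle between ring0's own z axis and vertical below 0.12 rad and z of ring0_mid in the frame of scale below 0.118 m)) or ((horizontal distance between ring3_mid and scale below 0.015 m and angle between ring3's own z axis and vertical below 0.12 rad and z of ring3_mid in the frame of scale below 0.118 m) and (horizontal distance between ring1_mid and scale below 0.015 m and angle between ring1's own z axis and vertical below 0.12 rad and z of ring1_mid in the frame of scale below 0.118 m)) or ((horizontal distance between ring3_mid and scale below 0.015 m and angle between ring3's own z axis and vertical below 0.12 rad and z of ring3_mid in the frame of scale below 0.118 m) and (horizontal distance between ring2_mid and scale below 0.015 m and angle between ring2's own z axis and vertical below 0.12 rad and z of ring2_mid in the frame of scale below 0.118 m))) and value of joint needle between 0.88 and 1.12 rad and contact force between the fingers and ring0 below 0.2 N and contact force between the fingers and ring1 below 0.2 N and contact force between the fingers and ring2 below 0.2 N and contact force between the fingers and ring3 below 0.2 N and contact force between the fingers and pan below 0.2 N), for 0.2 s.
At the end, for the whole second after the job is handed in: the needle rests inside the green band (within 0.3 rad of its middle); every ring is either threaded flat on the post, down on the pan or the ring below it, or lies flat on the worktop more than 90 mm from the pan's centre line; all at rest (y of needle_tip in the frame of band_mid between -0.0101 and 0.0101 m and x of needle_tip in the frame of band_mid above -0.02 m and velocity of joint needle between -0.2 and 0.2 rad/s and ((horizontal distance between ring0_mid and scale below 0.015 m and angle between ring0's own z axis and vertical below 0.12 rad and z of ring0_mid in the frame of scale below 0.118 m) or (horizontal distance between ring0_mid and scale above 0.09 m and height (world z) of ring0_mid below 0.015 m and angle between ring0's own z axis and vertical below 0.12 rad)) and ((horizontal distance between ring1_mid and scale below 0.015 m and angle between ring1's own z axis and vertical below 0.12 rad and z of ring1_mid in the frame of scale below 0.118 m) or (horizontal distance between ring1_mid and scale above 0.09 m and height (world z) of ring1_mid below 0.015 m and angle between ring1's own z axis and vertical below 0.12 rad)) and ((horizontal distance between ring2_mid and scale below 0.015 m and angle between ring2's own z axis and vertical below 0.12 rad and z of ring2_mid in the frame of scale below 0.118 m) or (horizontal distance between ring2_mid and scale above 0.09 m and height (world z) of ring2_mid below 0.015 m and angle between ring2's own z axis and vertical below 0.12 rad)) and ((horizontal distance between ring3_mid and scale below 0.015 m and angle between ring3's own z axis and vertical below 0.12 rad and z of ring3_mid in the frame of scale below 0.118 m) or (horizontal distance between ring3_mid and scale above 0.09 m and height (world z) of ring3_mid below 0.015 m and angle between ring3's own z axis and vertical below 0.12 rad)) and linear speed of each of ring0, ring1, ring2, ring3 below 0.02 m/s); the robot touches nothing.
It fails at once if the pan or its post is loaded with more than 15 N (contact force between pan and anything else above 15 N).
It fails at once if the green band is shifted (distance of band_mid from where it was at the start of the episode above 0.004 m).
It fails at once if a bystander (two vials, jar, beaker) is shifted by more than 20 mm or tipped (distance of any of vial, jar, beaker, vial_yellow from where it was at the start of the episode above 0.02 m or angle between any of vial, jar, beaker, vial_yellow's own z axis and vertical above 0.3 rad).
It also fails if it takes over 72 s, if anything falls off the work surface, if the arm or the gripper's body presses on something with over 40 N, if the wrist force passes 120 N, or if a joint passes its speed limit or range.

ROBOT

A 6-joint arm with a two-finger parallel gripper is mounted at the origin on a cart in front of the work surface, level with it; the furniture and walls round the work are solid. World frame = base frame: x ahead of the robot, y to its left, z up, the work surface at z = 0. Lengths are in m, angles in rad, forces in N, time in s.
With the tool pointing down it reaches from about 0.325 to 0.9 m from the base axis. Payload 6.1 kg.
Tool frame: the origin (TCP) lies midway between the tips of the shut fingers; the grasp point (between the pads) lies 19 mm behind it; x points along the fingers, y is the direction in which the jaws open and shut, and the axes are right-handed (so a half turn about x gives the same grasp; the last joint's range is limited). The gripper opens to 85 mm and grips with 20 to 120 N. Pads are 22 mm wide; open, the fingers measure 114 mm over their backs; the gripper's body (76 mm by 85 mm) begins 54 mm behind the grasp point. The pads swing forward as they close: fully open they stand 13 mm farther back than shut.
Start: joints at [-1.241, 0.22, 1.526, -0, 1.395, -0.126], TCP at [0.275, -0.561, 0.231] pointing down, gripper open.
Joint ranges: [-2.98, 2.98], [-0.91, 2.08], [0.09, 2.57], [-1.24, 4.39], [0.2, 2.65], [-2.68, 2.68]. Speed limits (rad/s): [2.57, 2.57, 3.01, 3.14, 3.14, 3.14].

INTERFACE

Orientations are given as [roll, pitch, yaw] about the fixed x, y, z axes, in that order (R = Rz(yaw) Ry(pitch) Rx(roll)).
In Python, from plant import movep, move_l, set_joints, gripper_to, hold, inverse_kinematics, observe, get_image, get_calibration, Unreachable, job_done gives the robot as it stands. Calls block until the motion is done:
- movep(position, orientation): joint-space move of the TCP to a pose.
- move_l(position, feed=0.15, rotation=None, max_force=None): straight line of the TCP; rotation=None keeps the orientation; feed is the mean speed in m/s. With max_force (N) it stops when the force on the tool has changed by that much, and returns True; else False.
- set_joints(angles): joint-space move.
- gripper_to(opening, f_grip=None): finger opening in m; f_grip is the grip in N (None keeps the last); returns when the fingers have stopped.
- hold(seconds).
- inverse_kinematics(position, orientation): joint angles nearest the present ones, or None.
- observe(): the state.
- get_image(name): name is "scene" or "top" or "wrist"; returns (picture, depth): 400x640x3 uint8, red, green, blue; 400x640 float32, m along the optical axis (not along the pixel's ray), 0 where there is no reading.
- get_calibration(name): a dict with "intrinsics" (3x3 intrinsics, pixels), "world_from_camera" (4x4, takes a point from camera to world coordinates). Camera axes: x right, y down, z forward; pixel columns grow to the right and rows downward; lengths in m; the calibration is good to about 2 mm. A picture is of the moment at which its call begins: read the wrist's pose just before it. get_calibration takes no time and is no camera call; for the wrist camera it gives the pose at the moment of the call.
A pose or a line that the arm cannot do raises Unreachable and nothing moves.
- job_done(): hands the job in, once; it reports no verdict.
The state is a dict: "time_s": time; "q": joint angles; "joint_velocities": joint speeds; "joint_torque": joint torques, N m; "eef_pos": TCP position; "tcp_rot": TCP orientation; "ft_force": force on the tool from outside, world axes, zero at the start; "torque": the same for the moment, N m; "opening": finger opening in m.
Only numpy, scipy, OpenCV 4.12 (cv2) and the standard library are available. Lean on these libraries where they do the work, as an engineer would, in place of code of your own. Each camera call takes 0.05 s, during which the arm holds its last target. There are 200 camera calls.

## Working session

There is one attempt and no reset: what is moved stays moved. The work goes in short steps, each a Python script; the robot and the scene stay as the last script left them, time stands still between calls to the robot, and variables do not carry over. Pictures are saved under pics/ and viewed, about 8 in all and at most 12, crops included, and the job is handed in when it is done.

```bash
ls; mkdir -p pics
python3 - <<'E'
from plant import *
import cv2,numpy as np
for n in ["scene","top"]:
    p,d=get_image(n); np.savez(f"pics/{n}0.npz",p=p,d=d); cv2.imwrite(f"pics/{n}0.png",p[:,:,::-1])
    c=get_calibration(n); print(n,c["intrinsics"],np.round(c["world_from_camera"],3))
o=observe();print(o["time_s"],o["tcp_rot"],o["ft_force"],o["opening"])
E
```

```text
pics
scene [[403.36103158   0.         324.63246391]
 [  0.         403.36103158 199.42188917]
 [  0.           0.           1.        ]] [[ 0.861 -0.2    0.468  0.006]
 [-0.509 -0.328  0.796 -0.868]
 [-0.006 -0.923 -0.384  0.511]
 [ 0.     0.     0.     1.   ]]
top [[418.64360903   0.         318.89993314]
 [  0.         418.64360903 198.29910404]
 [  0.           0.           1.        ]] [[ 0.029 -0.998  0.062  0.425]
 [-1.    -0.028  0.015 -0.035]
 [-0.013 -0.063 -0.998  1.072]
 [ 0.     0.     0.     1.   ]]
0.1 [-1.70307443  1.56901546  1.89430936] [-0.13906225  0.05405279 -0.1383949 ] 0.08532227885491098
```

View pics/scene0.png

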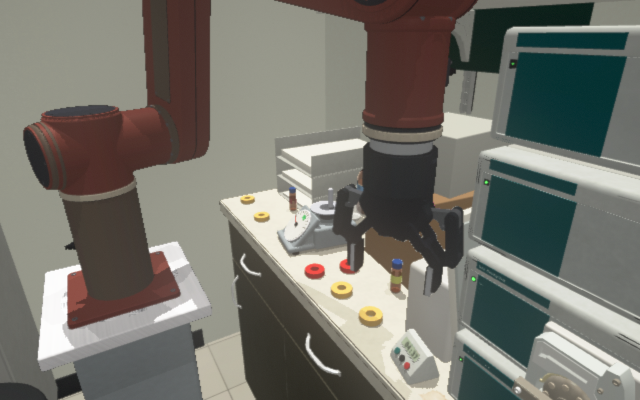

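View pics/top0.png

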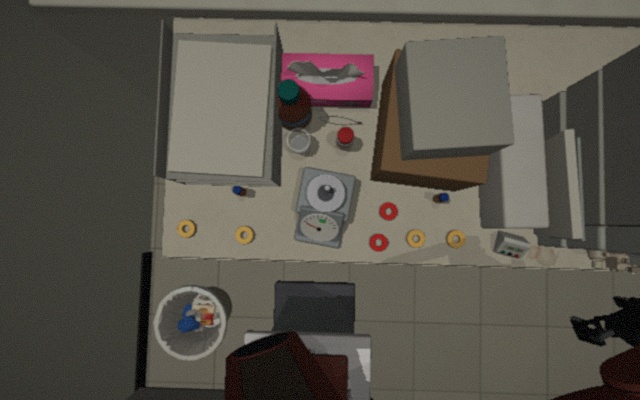

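The brass rings are at top pixels (187,229), (245,235), (416,239) and (456,239). The red look-alikes at (388,211) and (378,242) aren't meant. The scale's pan is at (326,192), with its dial facing the robot. Next: measure positions and confirm with one enlarged crop.

```bash
cat > h.py <<'E'
from plant import *
import cv2,numpy as np
def ray(c,uv,z):
    K=c["intrinsics"];T=c["world_from_camera"]
    d=T[:3,:3]@np.linalg.solve(K,[uv[0],uv[1],1.]);o=T[:3,3]
    return o+d*(z-o[2])/d[2]
def cloud(c,d):
    K=c["intrinsics"];T=c["world_from_camera"];v,u=np.indices(d.shape)
    P=np.stack([(u-K[0,2])/K[0,0]*d,(v-K[1,2])/K[1,1]*d,d],-1)
    return P@T[:3,:3].T+T[:3,3]
def blobs(m,amin=40):
    n,l,s,ce=cv2.connectedComponentsWithStats(m.astype(np.uint8))
    return [(ce[i],s[i]) for i in range(1,n) if s[i][4]>=amin]
def brass(p):
    h=cv2.cvtColor(p,cv2.COLOR_RGB2HSV); return (h[...,0]>14)&(h[...,0]<32)&(h[...,1]>110)&(h[...,2]>100)
E
python3 - <<'E'
from h import *
f=np.load("pics/top0.npz");p,d=f["p"],f["d"];c=get_calibration("top")
for ce,s in blobs(brass(p)): print("brass",ce.round(1),s[2:],ray(c,ce,.012).round(4))
W=cloud(c,d);
roi=np.zeros(d.shape,bool);roi[150:255,290:365]=1
for lo,hi in[(.125,.16),(.085,.1),(.055,.07)]:
    m=roi&(W[...,2]>lo)&(W[...,2]<hi); 
    for ce,s in blobs(m,3):
        print(lo,ce.round(1),s, W[m].mean(0).round(4)); 
    if lo==.055:
        for (ce,s) in blobs(m,30):print(cv2.minAreaRect(W[m][:,:2].astype(np.float32)*1000))
    if lo==.085:
        print("circ",ray(c,cv2.minEnclosingCircle(np.argwhere(m)[:,::-1].astype(np.float32))[0],.09))
b=np.vstack([cv2.resize(p[150:260,285:475][:, :],None,fx=4,fy=4,interpolation=cv2.INTER_CUBIC)])
cv2.imwrite("pics/crop1.png",b[:,:,::-1])
print(d[300,400], W[240,270])
E
```

```text
brass [185.8 228.3] [ 18  18 206] [0.4062 0.3157 0.012 ]
brass [244.  234.6] [ 17  18 206] [0.3946 0.1673 0.012 ]
brass [415.4 238.2] [ 18  18 217] [ 0.398  -0.2648  0.012 ]
brass [455.6 238.4] [ 18  18 209] [ 0.4003 -0.3653  0.012 ]
0.125 [326.5 187.5] [324 185   6   6  32] [ 0.5084 -0.0375  0.1399]
0.085 [324.8 194.4] [ 306  174   39   44 1165] [ 0.4962 -0.0338  0.0904]
0.085 [305. 210.] [304 210   3   1   3] [ 0.4962 -0.0338  0.0904]
circ [ 0.4864703  -0.03124768  0.09      ]
0.055 [297.7 150.4] [292 150  12   2  19] [ 0.4943 -0.0324  0.0622]
0.055 [324.4 196.8] [ 295  167   61   65 1334] [ 0.4943 -0.0324  0.0622]
((505.4071350097656, -18.50384521484375), (162.90284729003906, 184.822265625), 81.15936279296875)
1.9354334 [3.82386914e-01 1.02518538e-01 2.98961603e-04]
```

View pics/crop1.png

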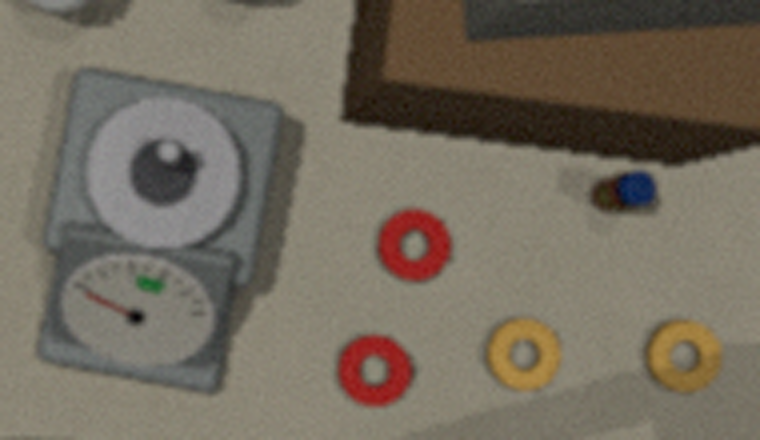

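The crop confirms the brass rings, with solid orange-brass colour and the same size as the reds. The needle (tip at crop 83,290) sits about 1.25 rad anticlockwise of the green mark (150,284), so I can't yet tell two rings from three. The post tip is at about (0.508,-0.037). Next is a close wrist look at the scale.

Run:
```python
from h import *
o=observe();c=get_calibration("wrist");print(np.round(c["world_from_camera"],3),c["intrinsics"][0],o["eef_pos"],o["tcp_rot"])
YAW=-np.pi/2
movep([.47,-.035,.32],[0,np.pi/2,YAW]); o=observe(); print(o["time_s"],o["q"],o["eef_pos"],o["tcp_rot"],o["ft_force"])
c=get_calibration("wrist");p,d=get_image("wrist");print(np.round(c["world_from_camera"],3))
np.savez("pics/w1.npz",p=p,d=d,T=c["world_from_camera"],K=c["intrinsics"]);cv2.imwrite("pics/w1.png",p[:,:,::-1])
```

```text
[[ 0.44  -0.861 -0.254  0.339]
 [-0.898 -0.422 -0.123 -0.529]
 [-0.001  0.283 -0.959  0.372]
 [ 0.     0.     0.     1.   ]] [325.69076739   0.         319.71873114] [ 0.27493259 -0.56065691  0.23030253] [-1.70307443  1.56901546  1.89430936]
2.1417 [-2.43185091e-01 -2.00371373e-01  1.78644241e+00 -2.49191387e-04
  1.55576784e+00 -2.41835867e-01] [ 0.47006068 -0.03572266  0.31980551] [-1.02129546  1.57044603 -2.59343723] [ 0.71595764  0.22339254 -0.6252349 ]
[[ 1.    -0.001 -0.     0.47 ]
 [-0.001 -0.959 -0.284  0.037]
 [ 0.     0.284 -0.959  0.462]
 [ 0.     0.     0.     1.   ]]
```

View pics/w1.png

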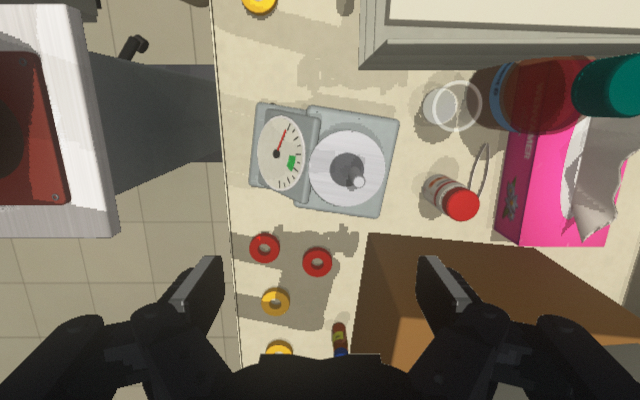

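Wrist view: the pan is near (346,168), the post tip near (358,182), the dial centre near (277,153), the needle tip near (286,128) and the green band near (291,162). Now to measure these.

```bash
cat >> h.py <<'E'
def dial(p,d,c,roi):
    """needle-to-band angle (clockwise) on the dial plane"""
    W=cloud(c,d);h=cv2.cvtColor(p,cv2.COLOR_RGB2HSV).astype(int);x0,x1,y0,y1=roi
    R=np.zeros(d.shape,bool);R[y0:y1,x0:x1]=1
    red=R&((h[...,0]<8)|(h[...,0]>172))&(h[...,1]>110)&(h[...,2]>60)
    gr=R&(h[...,0]>45)&(h[...,0]<85)&(h[...,1]>110)&(h[...,2]>50)
    P=W[gr|red]; 
    return W,red,gr
E
python3 - <<'E'
from h import *
f=np.load("pics/w1.npz");p,d=f["p"],f["d"];c=dict(intrinsics=f["K"],world_from_camera=f["T"])
W,red,gr=dial(p,d,c,(255,308,110,198))
print(red.sum(),gr.sum())
# dial plane: bright low-sat pixels in roi
h=cv2.cvtColor(p,cv2.COLOR_RGB2HSV);R=np.zeros(d.shape,bool);R[118:188,260:302]=1
m=R&(h[...,2]>190);Q=W[m];cen=np.median(Q,0);u,s,vt=np.linalg.svd(Q-cen,full_matrices=False);n=vt[2]*np.sign(vt[2,2]);print("n",n,"res",s[2]/len(Q)**.5,cen)
cnt=max(cv2.findContours(m.astype(np.uint8),0,1)[0],key=cv2.contourArea);print("dial ell",cv2.fitEllipse(cv2.convexHull(cnt)))
up=np.array([0,0,1.])-n*n[2];up/=np.linalg.norm(up);rt=np.cross(up,n)
def pl(uv):
    K,T=c["intrinsics"],c["world_from_camera"];r=T[:3,:3]@np.linalg.solve(K,[*uv,1.]);o=T[:3,3]
    X=o+r*((cen-o)@n)/(r@n);return np.array([(X-cen)@rt,(X-cen)@up])*1000
rp=np.array([pl(a[::-1]) for a in np.argwhere(red)]);gp=np.array([pl(a[::-1]) for a in np.argwhere(gr)])
bl=np.array([pl(a[::-1]) for a in np.argwhere(R&(h[...,2]<60))])
E=[pl(x) for x in cv2.convexHull(cnt)[:,0].astype(float)]
ce=np.array(cv2.minEnclosingCircle(np.array(E,np.float32))[0]);print("centre",ce,cv2.minEnclosingCircle(np.array(E,np.float32))[1],"hub",np.median(bl,0),len(bl))
for C in (ce,np.median(bl,0)):
    tip=rp[np.argmax(np.linalg.norm(rp-C,axis=1))];g=gp.mean(0)
    A=lambda v:np.arctan2(v[0]-C[0],v[1]-C[1])
    print("needle",A(rp.mean(0)),A(tip),np.linalg.norm(tip-C),"band",A(g),np.linalg.norm(g-C),"diff",A(g)-A(rp.mean(0)), "band ext",min(A(x) for x in gp),max(A(x) for x in gp))
# pan & post
roi=np.zeros(d.shape,bool);roi[120:215,300:400]=1
m=roi&(np.abs(W[...,2]-.09)<.004);
for ce_,s_ in blobs(m,100):print("pan blob",ce_,s_)
hull=cv2.convexHull(np.argwhere(m)[:,::-1].astype(np.int32));e=cv2.fitEllipse(hull);print("pan ell",e,ray(c,e[0],.09))
m=roi&(W[...,2]>.134);print("tip",np.argwhere(m).mean(0)[::-1],m.sum(),W[m].mean(0),ray(c,np.argwhere(m).mean(0)[::-1],.14))
b=cv2.resize(p[105:215,250:400],None,fx=5,fy=5,interpolation=cv2.INTER_CUBIC);cv2.imwrite("pics/c2.png",b[:,:,::-1])
for ce_,s_ in blobs(brass(p)):print("brass",ce_.round(1),s_[2:],ray(c,ce_,.012).round(4))
E
```

```text
41 75
n [-0.89174775  0.09340174  0.44278895] res 0.010392059950934623 [ 0.41850363 -0.01843352  0.05422333]
dial ell ((280.8204345703125, 152.8987579345703), (47.54540252685547, 73.98149108886719), 179.58642578125)
centre [ 2.68799019 -4.3314333 ] 78.82597351074219 hub [ 6.17334924 -5.82570118] 6
needle -0.9903777751780903 -0.9395764818143325 37.335246944531185 band 0.06404081033695157 48.288972979549435 diff 1.0544185855150419 band ext -0.092589558362629 0.24086221643450048
needle -1.018657097260297 -0.9603013510721551 41.03963168404639 band -0.00795018807965274 49.68582292281442 diff 1.0107069091806444 band ext -0.1532314132904981 0.15908943792671135
pan blob [345.60409007 167.11741728] [ 308  130   77   76 4352]
pan ell ((344.4516296386719, 167.4566192626953), (74.6517105102539, 82.4310302734375), 86.62427520751953) [ 0.49856989 -0.03297933  0.09      ]
tip [355.61202186 176.10928962] 183 [ 0.50010992 -0.02058988  0.21106023] [ 0.50615607 -0.03245033  0.14      ]
brass [259.4   6.1] [ 37  16 414] [0.3965 0.1524 0.012 ]
brass [275.2 301.6] [ 29  28 614] [ 0.3991 -0.2626  0.012 ]
brass [410.3 341.7] [  43   57 1563] [ 0.6192 -0.3389  0.012 ]
brass [337.9 334.8] [11 10 67] [ 0.4994 -0.3252  0.012 ]
brass [614.5 339.2] [ 49  13 398] [ 0.9551 -0.3344  0.012 ]
brass [279.  347.3] [ 27  15 292] [ 0.402  -0.3497  0.012 ]
```

View pics/c2.png

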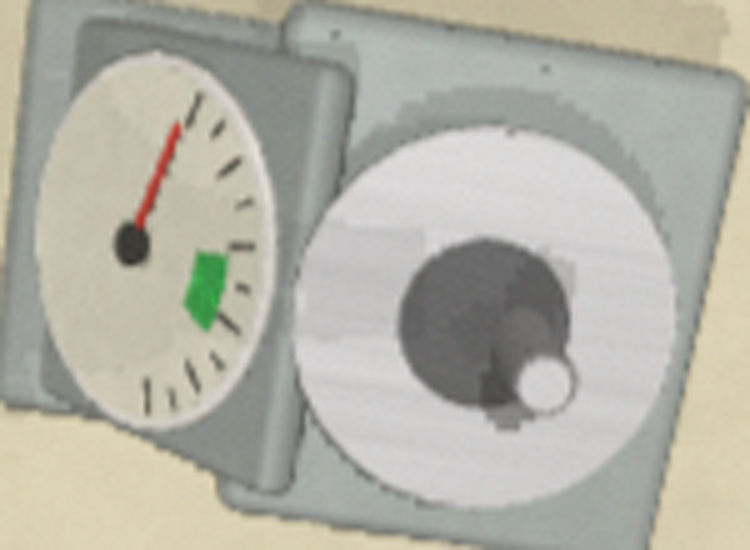

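Dial crop: the major ticks are about 0.5 rad apart and the needle rests on the first. The band runs from just past the 1.0 tick to about the 1.5 tick, so its middle is near 1.3. That suggests three rings, to be verified after two. The post tip at crop (547,385) gives about (0.510,-0.038), which agrees with the top view.

Now the close looks, using the same geometry over the post and over the first ring, then the grasp.

```bash
cat >> h.py <<'E'
O=[0,np.pi/2,-np.pi/2]
def snap(name):
    c=get_calibration("wrist");p,d=get_image("wrist");cv2.imwrite(f"pics/{name}.png",p[:,:,::-1])
    np.savez(f"pics/{name}.npz",p=p,d=d,T=c["world_from_camera"],K=c["intrinsics"]);return c,p,d
def face(c,p,d,xy,z,r,mask=None):
    """centre of a flat top face near xy at height z: hull ellipse of its pixels, cast to z"""
    W=cloud(c,d);m=(np.abs(W[...,2]-z)<.005)&(np.hypot(W[...,0]-xy[0],W[...,1]-xy[1])<r)
    if mask is not None:m&=mask
    n,l,s,ce=cv2.connectedComponentsWithStats(m.astype(np.uint8));i=1+np.argmax(s[1:,4])
    e=cv2.fitEllipse(cv2.convexHull(np.argwhere(l==i)[:,::-1].astype(np.int32)))
    return ray(c,e[0],z)[:2],e,s[i][4],W[l==i].mean(0)
E
python3 - <<'E'
from h import *
np.set_printoptions(precision=4,suppress=True)
movep([.509,-.038,.24],O);hold(.2);c,p,d=snap("post")
print(observe()["eef_pos"],face(c,p,d,(.509,-.038),.14,.016))
movep([.399,-.264,.115],O);hold(.2);c,p,d=snap("r3")
print(observe()["eef_pos"],face(c,p,d,(.399,-.264),.014,.04,brass(p)),observe()["time_s"])
print([ (b[0].round(1),b[1]) for b in blobs(brass(p),300)])
a=np.hstack([np.load("pics/post.npz")["p"][100:350,180:480],p[100:350,180:480]]);cv2.imwrite("pics/pair.png",a[:,:,::-1])
E
```

```text
[ 0.5098 -0.0383  0.2423] (array([ 0.5092, -0.0366]), ((318.4269714355469, 198.81668090820312), (16.868745803833008, 17.167375564575195), 53.9119987487793), np.int32(234), array([ 0.5092, -0.0371,  0.1386]))
[ 0.3999 -0.2635  0.1156] (array([ 0.3982, -0.2637]), ((317.2534484863281, 201.49029541015625), (55.69720458984375, 57.207069396972656), 91.19727325439453), np.int32(2109), array([ 0.3982, -0.2641,  0.0131])) 4.225
[(array([317.3, 201.2]), array([ 289,  173,   57,   57, 2276], dtype=int32)), (array([319.4, 312.6]), array([ 294,  291,   52,   45, 1495], dtype=int32))]
```

View pics/pair.png

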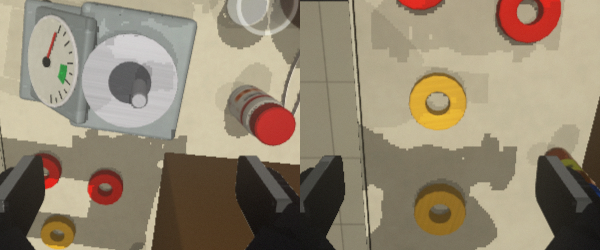

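Both close-ups are clean: the post tip is at full-image (318,199) and the first brass ring at (317,201), under the same geometry. Now to grasp, carry and lower with a force guard.

```bash
cat >> h.py <<'E'
np.set_printoptions(precision=4,suppress=True)
POST=np.array([.5092,-.0370])
def say(t):
    o=observe();print(t,"t%.1f"%o["time_s"],o["eef_pos"],"F",o["ft_force"],"op %.4f"%o["opening"]);return o
def pick(xy):
    movep([*xy,.05],O);move_l([*xy,.003],feed=.1,max_force=8);hold(.15);o=say("at ring")
    off=np.array(xy)-o["eef_pos"][:2];off[0]=0
    gripper_to(.03,f_grip=40);o=say("gripped");zg=o["eef_pos"][2]
    move_l([*o["eef_pos"][:2],.21],feed=.25);say("lift")
    return off,zg   # ring centre minus tcp, tcp height over ring underside
def over(off,zg,bottom=.16):
    movep([*(POST-off),bottom+zg],O);hold(.3);o=say("over post")
    e=POST-off-o["eef_pos"][:2];print("err",e);return e
def goto(off,zg,e,floor,bottom=None):
    """lower ring so its underside reaches floor; returns final underside height"""
    t=POST-off+e
    hit=move_l([*t,floor+zg],feed=.04,max_force=2.);o=say(f"down hit={hit}")
    b=o["eef_pos"][2]-zg;print("underside",b);return b
E
cat > one.py <<'E'
from h import *
import sys,json
off,zg=pick([float(sys.argv[1]),float(sys.argv[2])])
over(off,zg);b=goto(off,zg,0,.0895)
json.dump([list(off),zg,b],open("st.json","w"))
E
python3 one.py .3982 -.2637
```

```text
at ring t5.4 [ 0.3989 -0.2644  0.004 ] F [ 0.3528 -0.0747 -0.1055] op 0.0852
gripped t5.8 [ 0.3984 -0.2638  0.0037] F [-1.746   1.7709  7.464 ] op 0.0437
lift t6.8 [ 0.3976 -0.2631  0.2081] F [ 0.168   0.1379 -1.9429] op 0.0436
over post t8.1 [ 0.5092 -0.0387  0.164 ] F [-0.2747  0.6641 -1.8928] op 0.0441
err [-0.      0.0011]
down hit=False t10.0 [ 0.5094 -0.0377  0.0935] F [-0.3413 -0.4435 -1.3209] op 0.0437
underside 0.08975626869069381
```

```bash
cat > rel.py <<'E'
from h import *
import sys
gripper_to(.060);hold(.3);o=say("released")
x,y,z=o["eef_pos"];move_l([x,y,z+.03],feed=.1);gripper_to(.085);move_l([.49,-.038,.26],feed=.3);hold(.15);c,p,d=snap(sys.argv[1]);say("up")
cv2.imwrite("pics/%s_c.png"%sys.argv[1],cv2.resize(p[80:260,180:420],None,fx=2.5,fy=2.5,interpolation=cv2.INTER_CUBIC)[:,:,::-1])
W=cloud(c,d);m=brass(p)&(np.hypot(W[...,0]-POST[0],W[...,1]-POST[1])<.04)&(W[...,2]>.07);print("ring pts",m.sum(),np.percentile(W[m],[10,50,90],axis=0))
E
python3 rel.py rel1
```

```text
released t10.6 [ 0.5092 -0.0377  0.0933] F [0.0976 0.1124 0.0559] op 0.0597
up t12.3 [ 0.4891 -0.0378  0.2581] F [-0.6646 -1.2493 -0.8026] op 0.0851
ring pts 1377 [[ 0.4925 -0.0552  0.0983]
 [ 0.5075 -0.0357  0.0995]
 [ 0.5256 -0.0211  0.1005]]
```

View pics/rel1_c.png

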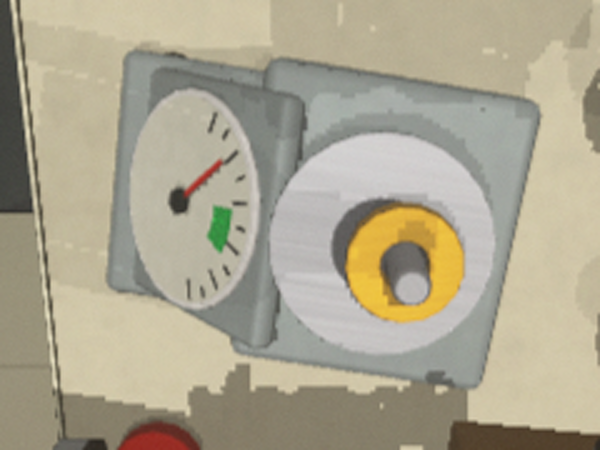

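Ring 1 is threaded flat around the post (crop 405,265) and the needle is on the first 0.5 tick. On to the second ring, with a hover look first.

```bash
cat > nxt.py <<'E'
from h import *
import sys
x,y,floor=map(float,sys.argv[1:4])
movep([x,y,.115],O);hold(.2);c,p,d=snap("hover%s"%sys.argv[4])
xy,e,n,w=face(c,p,d,(x,y),.014,.04,brass(p));print("ring",xy,e,n,w)
assert abs(e[1][0]-56)<4 and abs(e[1][1]-57)<4 and np.hypot(*(xy-[x,y]))<.02
off,zg=pick(list(xy));over(off,zg);goto(off,zg,0,floor)
E
python3 nxt.py .400 -.365 .0995 2 && python3 rel.py rel2
```

```text
ring [ 0.4    -0.3643] ((318.48883056640625, 201.089599609375), (55.76278305053711, 57.388832092285156), 82.55541229248047) 2115 [ 0.3999 -0.3647  0.0131]
at ring t15.0 [ 0.4006 -0.365   0.004 ] F [-0.209   0.0846  0.0525] op 0.0851
gripped t15.5 [ 0.4002 -0.3645  0.0038] F [-1.4398  2.4924  6.083 ] op 0.0439
lift t16.5 [ 0.3994 -0.3636  0.2081] F [-0.065  -0.8852 -2.0691] op 0.0438
over post t18.1 [ 0.5093 -0.0386  0.164 ] F [ 0.8779 -0.1696 -1.8643] op 0.0442
err [-0.0001  0.0008]
down hit=False t19.8 [ 0.5094 -0.0378  0.1036] F [-0.1331  0.2545 -0.4298] op 0.0439
underside 0.09979933457334357
released t20.4 [ 0.5092 -0.0377  0.1033] F [-0.7883 -0.0966  1.3576] op 0.0600
up t22.0 [ 0.4891 -0.0378  0.2581] F [ 0.058   0.1185 -0.4256] op 0.0849
ring pts 1667 [[ 0.4925 -0.0549  0.1065]
 [ 0.5079 -0.0358  0.1098]
 [ 0.5252 -0.02    0.1107]]
```

View pics/rel2_c.png

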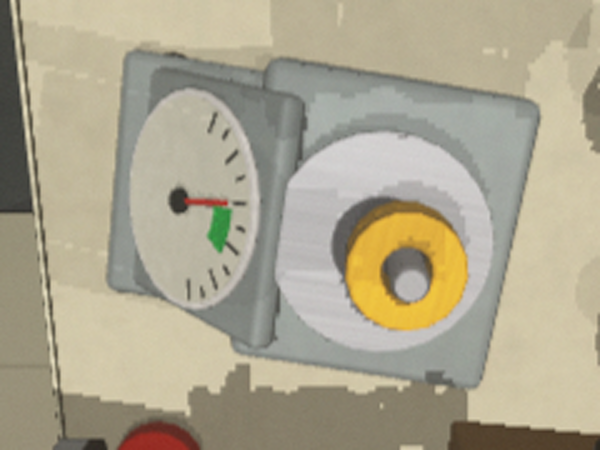

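Two rings are on and the needle is at 1.0, just short of the green band's upper edge (crop 222,208). A third ring is needed. I'll fetch the one at (0.395,0.167).

```bash
python3 nxt.py .3946 .1673 .1097 3 && python3 rel.py rel3
```

```text
ring [0.395  0.1696] ((318.3325500488281, 197.77142333984375), (55.99942398071289, 57.47723388671875), 87.04983520507812) 2113 [0.395  0.1692 0.0131]
at ring t24.4 [0.396  0.1698 0.004 ] F [-0.0203  0.3635 -0.8904] op 0.0849
gripped t24.9 [0.3951 0.1697 0.0037] F [-3.5338 -0.8006  9.5839] op 0.0437
lift t25.9 [0.3941 0.1694 0.2083] F [ 0.5026  0.0783 -1.2172] op 0.0441
over post t27.1 [ 0.5093 -0.0357  0.1642] F [-0.1612 -0.3281 -1.7244] op 0.0438
err [-0.0001 -0.001 ]
down hit=False t28.5 [ 0.5095 -0.0368  0.1138] F [ 0.2021  0.0448 -0.7533] op 0.0437
underside 0.11005422841996025
released t29.1 [ 0.5092 -0.0368  0.1135] F [0.1036 0.1111 0.6253] op 0.0599
up t30.7 [ 0.4891 -0.0378  0.2581] F [-0.1769 -0.6837 -0.2343] op 0.0851
ring pts 1913 [[ 0.4925 -0.0536  0.1102]
 [ 0.508  -0.0351  0.1201]
 [ 0.5248 -0.0189  0.1211]]
```

View pics/rel3_c.png

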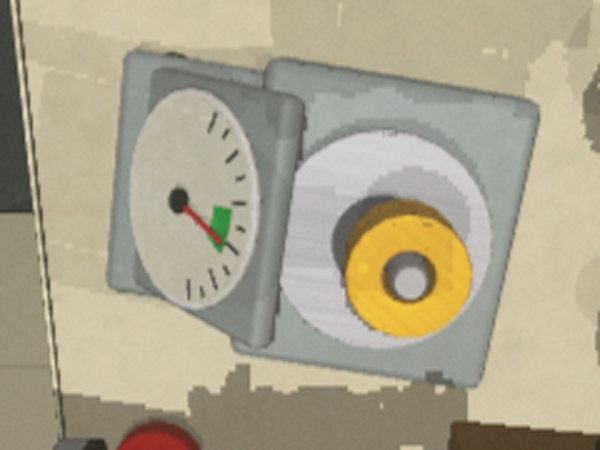

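The needle now lies on the green, and three rings sit flat around the post. The spare ring was never touched, and the gripper is open and clear, so I'm handing in.

Run:
```python
from h import *
hold(.3);say("end");p,d=get_image("top");c=get_calibration("top")
print([ray(c,b[0],.012)[:2] for b in blobs(brass(p))]);job_done()
```

```text
end t31.0 [ 0.4898 -0.038   0.2595] F [0.2431 0.4614 0.234 ] op 0.0853
[array([ 0.609 , -0.2977]), array([0.4063, 0.3156])]
the job is handed in; nothing more can be done
```

I threaded three brass rings over the post, one at a time, and handed the job in at about 31 s of the 72 s allowed. The hand-in gave no verdict.

- **Needle:** in the wrist pictures it read about 0.5, 1.0 and 1.5 rad after the first, second and third ring. At two rings it was just short of the green band. At three it lies inside the green, nearer the far edge, with the band's middle estimated at about 1.3 rad. I judged this by eye and did not measure the final gap.
- **Forces:** no lowering tripped its 2 N guard. The sensor only reads at the wrist, so the load on the pan itself was not measured directly. When the jaws closed on each ring, the wrist force rose to about 6–10 N, probably from the fingertips brushing the worktop.
- **Spare ring and bystanders:** the spare was never touched and still lies at (0.406, 0.316), where it was at the start. I planned the moves to keep clear of the vials, jar and beaker, but did not re-measure them at the end.
- **Last checks:** the gripper was open and clear of the scale. The final top picture's colour mask also picked up a blob at about (0.61, -0.30) on the worktop. I took it to be the brown box rather than a ring and did not look into it. The rings on the post did not show in that mask, probably because the arm hid them.

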